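# Press a stem bushing into a tank outlet valve

### The job

Take the bronze bushing from the black tray and press it, nose down, into the round boss on top of the valve body until its shoulder bottoms flush all round, then let go. Press smoothly, without dropping or hammering it in and without driving the sprung plate under the valve down onto its stop. Leave the other things on the bench where they are.

Things in the scene. Friction and masses are not known exactly. Their poses are not given: they have to be found in the camera images.
- bushing_center (a point): Bronze bushing, about 0.4 kg, 65 mm tall, upright, nose down in the tray; point on its axis half-way up, z from nose to hub. From below: nose 30 mm diameter, 28 mm long, end chamfered 2 x 3 mm; shoulder 50 mm diameter, 5 mm thick; hub 34 mm diameter, 32 mm tall (the part to grip), with a 13 mm hole.
- shoulder (a point): The underside of the bushing's shoulder, on the axis, 28 mm above the nose end and 4.5 mm below bushing_center. It rests on the rim of the boss when the bushing is home.
- bore_mouth (a point): Centre of the bore's mouth, on the top rim of the valve's round boss, z up; 145 mm above the bench when unloaded. Boss 45 mm outside diameter, about 36 mm tall above the pipe; bore 31 mm diameter, 36 mm deep. Four sprung ribs in it, from 9 mm below the rim, grip the nose: it then takes about 9 to 18 N to move it, and it stays where it is left.
- nest (a joint): Downward travel (m) of the sprung plate carrying the valve: 0 unloaded, 0.018 on its stop. It begins to sink at 2 N, then 4 mm per further 10 N, and springs back; so the bore sinks away while the bushing is pressed. The bushing's weight alone sinks it 1 mm. A press of 20 to 25 N is ample to bottom the shoulder; 42 N brings the plate near its stop.
- nest_base: Blue base plate of the sprung nest, 150 x 130 x 22 mm, fixed to the bench; origin on the bench straight under the bore, long side along its x.
- tray: Shallow black tray, 170 x 140 mm, rim 18 mm high, floor 5 mm thick, fixed to the bench; origin on the bench under its centre. The bushing stands in it.
- cap_mid (a point): Black ribbed tank cap with yellow centre, 124 mm diameter, 42 mm high, lying on the bench (leave alone); point on its axis 15 mm up.
- spanner_grip (a point): Steel spanner lying on the bench (leave alone); point on its handle.
- jar_mid (a point): Small amber sample jar with white lid, 60 mm diameter, 85 mm high (leave alone); point at its centre.
- analyser_mid (a point): Blue and black hand-held analyser lying on the bench, about 235 mm long, 62 mm high (leave alone); point in its body 25 mm up.
Mind the look-alikes: they are no part of the job. Of the things like the nest_base, leave any that is pink, purple or red; of the rest the smaller one is meant.

How it is judged (in metres and radians):
On the way, in this order (a step that is already met when the one before it is completed fails the run):
1. the nose is started upright in the bore, at least 5 mm deep (z of shoulder in the frame of bore_mouth below 0.023 m and horizontal distance between shoulder and bore_mouth below 0.003 m and angle between shoulder's own z axis and vertical below 0.12 rad), for 0.05 s.
2. the bushing is pressed in until its shoulder is on the rim of the boss (z of shoulder in the frame of bore_mouth below 0.0015 m and horizontal distance between shoulder and bore_mouth below 0.002 m), for 0.1 s.
At the end, for the whole second after the job is handed in: The bushing is in the boss, its shoulder within 1.5 mm of the rim, centred within 2 mm and square within 0.05 rad; the plate has sprung back (less than 4 mm down) and the cap, spanner, jar and analyser are within 30 mm of where they started (all of step 2 and z of shoulder in the frame of bore_mouth above -0.003 m and angle between the z axis of shoulder and the z axis of bore_mouth, either way round below 0.05 rad and value of joint nest below 0.004 m and distance of each of cap_mid, spanner_grip, jar_mid, analyser_mid from where it was at the start of the episode below 0.03 m); the robot touches nothing.
It fails at once if the sprung plate is driven down close to its stop (over 16 mm, about 42 N) (value of joint nest above 0.016 m).
It fails at once if the bushing is dropped or hammered in (faster than 0.3 m/s in the bore before it is home) (z of shoulder in the frame of bore_mouth between 0.003 and 0.027 m and horizontal distance between shoulder and bore_mouth below 0.005 m and linear speed of bushing above 0.3 m/s).
It fails at once if one of the other things is knocked away or over (distance of any of cap_mid, spanner_grip, jar_mid, analyser_mid from where it was at the start of the episode above 0.03 m).
It also fails if it takes over 54 s, if anything falls off the work surface, if the arm or the gripper's body presses on something with over 40 N, if the wrist force passes 120 N, or if a joint passes its speed limit or range.

### The arm

A 6-joint arm with a two-finger parallel gripper is mounted at the origin on the work surface. World frame = base frame: x ahead of the robot, y to its left, z up, the work surface at z = 0. Lengths are in mm, angles in rad, forces in N, time in s.
With the tool pointing down it reaches from about 275 to 1000 mm from the base axis. Payload 8.4 kg.
Tool frame: the origin (TCP) lies at the very end of the fingers, on their centre line; the grasp point (between the pads) lies 19 mm behind it; z points along the fingers, y is the line along which they close (so a half turn about z gives the same grasp; the last joint's range is limited). The gripper opens to 85 mm and grips with 20 to 120 N. Pads are 22 mm wide; open, the fingers measure 114 mm over their backs; the gripper's body (76 mm by 85 mm) begins 54 mm behind the grasp point. The pads swing forward as they close: fully open they stand 13 mm farther back than shut.
Start: joints at [1.334, 0.353, 1.633, -0, 1.155, -0.002], TCP at [145.404, 607.853, 202.081] pointing down, gripper open.
Joint ranges: [-2.63, 2.63], [-0.92, 2.1], [0.06, 2.66], [-1.3, 4.44], [0, 2.69], [-3.02, 3.02]. Speed limits (rad/s): [2.22, 2.22, 2.79, 3.14, 3.14, 3.14].

### API

Orientations are given as [roll, pitch, yaw] about the fixed x, y, z axes, in that order (R = Rz(yaw) Ry(pitch) Rx(roll)).
In Python, from rig import r, vision gives the robot as it stands. The module is installed in compiled form; this text tells all that it offers.
- The arm moves only by the tool play_rows, never from a script. Its argument "steps" is a list of rows, each an object with "delta_pos": the shift along the tool's x, y, z in cm, a list of three; "yaw": the turn about the tool's z in rad; "jaw": the opening in per cent of the stroke, from 0 (shut) to 100 (fully open). A call has exactly 8 rows; each row is the pose to reach, as a shift and turn from the pose commanded when the call began, along the tool's axes at that moment; what a row does not reach only later rows make up. A row lasts 1/10 s, in which the tool goes at most 50 mm and 8.59 degrees, less where a joint would pass 70% of its speed; a pose out of reach is approached as far as the arm can. A call with a gripper value outside its range is refused whole. The fingers move at their own pace and stop on an object; "grip_force" is the grip in N (left out, the last holds). Time passes only in rows, so rows that repeat a pose let the fingers close, or fill a call up. It gives the time, the measured TCP pose, the force, the opening and the grip force at its end, in the units of the state.
- r.sense(): the state, without advancing time (a new reading comes with each control period).
- vision.grab_frame(name): name is "scene" or "top" or "wrist"; returns (picture, depth): 384x512x3 uint8, red, green, blue; 384x512 float32, mm along the optical axis (not along the pixel's ray), 0 where there is no reading.
- vision.calibration(name): a dict with "mtx" (3x3 intrinsics, pixels), "k1" (the pictures are not rectified: a ray, as slopes to the right and down, at radius r is drawn at 1 + k1 r^2 times it, then the intrinsics apply), "extrinsics" (4x4, takes a point from camera to world coordinates). Camera axes: x right, y down, z forward; pixel columns grow to the right and rows downward; lengths in mm; the calibration is good to about 2 mm. A picture is of the moment at which its call begins: read the wrist's pose just before it. calibration takes no time and is no camera call; for the wrist camera it gives the pose at the moment of the call.
- r.sign_off(): hands the job in; it is judged then, once.
Trained networks look in the newest picture that a camera, given by its name, has taken for a name from the list of things; names that differ only in an ending like _2 or _b are one class to them, and where a whole thing is asked for, a point or a joint stands for the part that bears it (a point fixed in the world has none). Each returns a list of dicts, best first, with "conf" (0 to 1); they miss things now and then, are a little off and sometimes report something else, mostly with a low value. They report only what shows in the picture. A call takes as long as a camera call. They do not tell look-alikes from the thing itself.
- vision.cut_out(camera, thing): "region" (384x512 bool, what is visible of it) and "uv" ([column, row] in pixels, amid what is visible of it).
- vision.landmark_of(camera, thing): "uv" ([column, row] in pixels: a listed point, or the origin of a listed thing).
The state is a dict: "clock": time; "qpos": joint angles; "qvel": joint speeds; "joint_efforts": joint torques, N m; "eef_pos": TCP position; "tcp_rot": TCP orientation; "contact_force": force on the tool from outside, world axes, zero at the start; "wrist_torque": the same for the moment, N m; "opening": opening from 0.0 (shut) to 1.0 (fully open); "grasp_force": force on a finger pad.
Only numpy, scipy, OpenCV 4.12 (cv2) and the standard library are available. Lean on these libraries where they do the work, as an engineer would, in place of code of your own. Each camera call takes 0.05 s, during which the arm holds its last target. There are 200 camera calls.

## Working session

There is one attempt and no reset: what is moved stays moved. The work goes in short steps, Python scripts to look and compute and a tool call to move; the robot and the scene stay as the last step left them, time stands still between calls to the robot, and variables do not carry over. Pictures are saved under pics/ and viewed, at most 10 in all, crops included, and the job is handed in when it is done.

Besides the shell and the picture viewer there is one more tool, called after "Request:" as name(argument=value, ...) on one line, values as JSON. play_rows: Moves the arm, as the interface text tells. Its arguments: {"type":"object","properties":{"steps":{"type":"array"},"grip_force":{"type":"number"}},"required":["steps"]}

```bash
mkdir -p pics
cat > h.py <<'E'
import numpy as np, cv2
from rig import r, vision
def ray(c,uv):
    K=np.array(c["mtx"]);d=np.array([(uv[0]-K[0,2])/K[0,0],(uv[1]-K[1,2])/K[1,1]])
    s=d.copy()
    for _ in range(20): s=d/(1+c["k1"]*(s@s))
    return np.array([s[0],s[1],1.])
def P(c,uv,z):  # point at depth z
    T=np.array(c["extrinsics"]);return T[:3,:3]@(ray(c,uv)*z)+T[:3,3]
def plane(c,uv,h): # ray meets world z=h
    T=np.array(c["extrinsics"]);d=T[:3,:3]@ray(c,uv);o=T[:3,3];return o+d*(h-o[2])/d[2]
def cloud(c,dep):
    K=np.array(c["mtx"]);v,u=np.mgrid[0:384,0:512]
    d=np.stack([(u-K[0,2])/K[0,0],(v-K[1,2])/K[1,1]],-1);s=d.copy()
    for _ in range(20): s=d/(1+c["k1"]*(s**2).sum(-1,keepdims=True))
    T=np.array(c["extrinsics"]);X=np.concatenate([s,np.ones(s.shape[:2]+(1,))],-1)*dep[...,None]
    X=X@T[:3,:3].T+T[:3,3];X[dep<=0]=np.nan;return X
def save(n,im): cv2.imwrite("pics/"+n,cv2.cvtColor(im,cv2.COLOR_RGB2BGR))
E
python3 - <<'E'
from h import *
ims=[]
for n in ("scene","top"):
    im,d=vision.grab_frame(n);c=vision.calibration(n);np.savez(n,im=im,d=d)
    save(n+"0.png",im)
    print(n,np.round(c["extrinsics"],2).tolist(),np.round(c["mtx"],1).tolist())
    for t in ("bushing_center","bore_mouth","nest_base","tray","cap_mid","jar_mid","spanner_grip","analyser_mid"):
        for o in vision.landmark_of(n,t):
            u=o["uv"];i=tuple(np.clip(np.round(u[::-1]).astype(int),0,[383,511]))
            print(t,round(o["conf"],2),np.round(u),np.round(P(c,u,d[i])))
print(r.sense())
E
```

```text
scene [[0.67, 0.44, -0.6, 1249.14], [0.74, -0.38, 0.55, -579.73], [0.01, -0.81, -0.58, 822.05], [0.0, 0.0, 0.0, 1.0]] [[349.8, 0.0, 255.5], [0.0, 349.8, 194.5], [0.0, 0.0, 1.0]]
bushing_center 0.84 [189. 258.] [ 573. -231.   64.]
bore_mouth 0.94 [230. 286.] [ 781. -238.  126.]
bore_mouth 0.89 [339. 126.] [ 161. 1070.  -42.]
bore_mouth 0.84 [ 98. 186.] [ 231. -335.  191.]
bore_mouth 0.76 [243. 142.] [213. 285. 136.]
bore_mouth 0.6 [272. 178.] [356. 328.  -0.]
bore_mouth 0.56 [306. 265.] [811.  26.  42.]
nest_base 0.96 [266. 217.] [552. 107.  25.]
nest_base 0.77 [232. 322.] [ 823. -267.   53.]
nest_base 0.71 [243. 173.] [299. 214.  45.]
nest_base 0.71 [114. 236.] [ 340. -359.   69.]
nest_base 0.67 [333. 168.] [506. 550.  31.]
tray 0.57 [194. 266.] [ 575. -220.   23.]
cap_mid 0.64 [306. 266.] [813.  23.  37.]
cap_mid 0.35 [188. 256.] [ 571. -233.   68.]
jar_mid 0.68 [138. 308.] [ 650. -430.   77.]
spanner_grip 0.53 [291. 173.] [382. 417.   2.]
analyser_mid 0.69 [348. 205.] [721. 358.  48.]
top [[0.02, -1.0, 0.09, 402.01], [-1.0, -0.02, 0.0, 93.19], [-0.0, -0.09, -1.0, 1338.85], [0.0, 0.
[... 833 characters left out ...]
. 382.  48.]
{'clock': 0.9, 'qpos': array([ 1.33358086e+00,  3.52940477e-01,  1.63341817e+00, -9.77561809e-06,
        1.15520005e+00, -2.40495877e-03]), 'qvel': array([-0.00010953,  0.00091584, -0.00111343,  0.00069031,  0.00079439,
       -0.00022841]), 'joint_efforts': array([-1.79501731e-03, -6.05137110e+01, -3.42453039e+01,  4.86299257e-06,
        7.28268915e-04, -5.73526336e-06]), 'eef_pos': array([145.41703144, 607.84381505, 202.11038026]), 'tcp_rot': array([3.14155872e+00, 9.02524021e-06, 2.90678610e+00]), 'contact_force': array([ 0.42337898, -0.53182401, -0.77123047]), 'wrist_torque': array([ 0.06437684, -0.01861049, -0.01907594]), 'grasp_force': 0.0, 'opening': 0.9977916028968231}
```

```bash
python3 -c "
import cv2
for n in ('scene','top'): cv2.imwrite(f'pics/{n}1.png',cv2.resize(cv2.imread(f'pics/{n}0.png'),(800,600)))"
```

```text
(no output)
```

View pics/scene1.png

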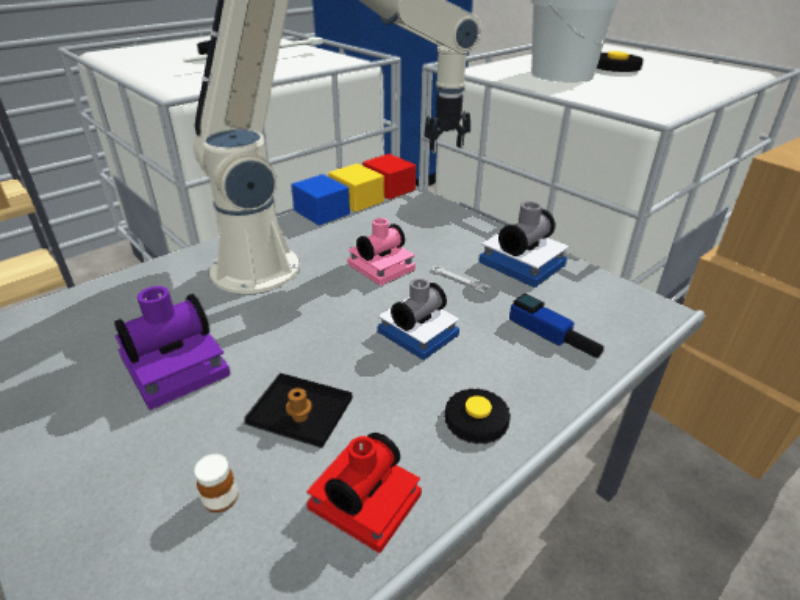

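View pics/top1.png

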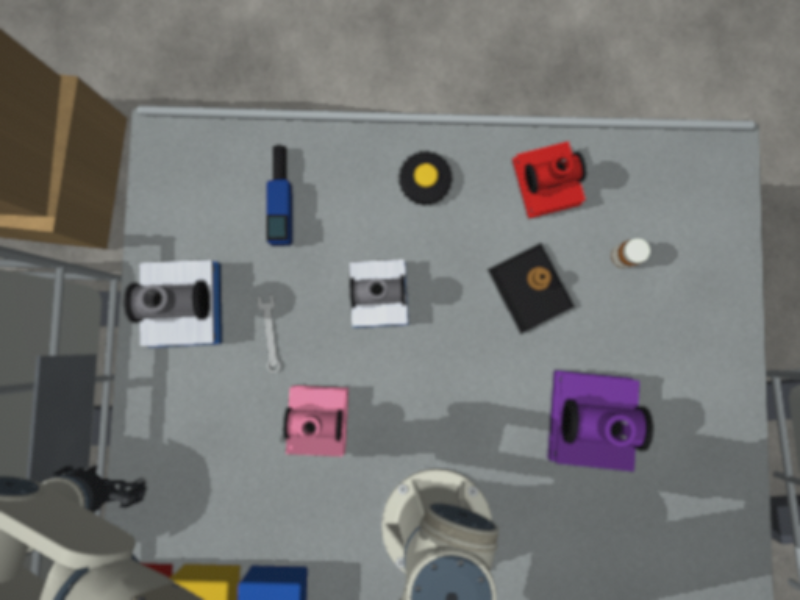

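The pictures show:
- **Nests with a valve (top view, 512x384 pixels):** grey valve on blue/white at (241,186), a larger grey valve on blue/white at (115,194), pink at (202,270), red at (352,115) and purple at (381,268).
- **Choice of nest:** pink, red and purple are ruled out. The smaller of the two blue ones is at (241,186).
- **Bushing:** the only one is in the tray, at (345,178). The cap, at (272,113), could be confused with it.

Next I'll measure both targets and check them in one crop.

Run:
```python
from h import *
from scipy.optimize import least_squares
for n in ("top","scene"):
    z=np.load(n+".npz");c=vision.calibration(n);X=cloud(c,z["d"])
    for nm,x0,y0,lo,hi in (("hub",562,-208,60,80),("boss",515,150,135,155),("bigboss",481,612,150,260),("plate",520,150,40,75),("bigplate",480,570,50,110)):
        R=120 if 'plate' in nm else 45
        m=(np.hypot(X[...,0]-x0,X[...,1]-y0)<R)&(X[...,2]>lo)&(X[...,2]<hi);p=X[m]
        if len(p): print(n,nm,m.sum(),np.round(p.mean(0),1),np.round((p.min(0)+p.max(0))/2,1),np.round(np.ptp(p,axis=0),1),np.round(np.percentile(p[:,2],[10,50,90]),1))
    if n=="top":
        a=cv2.resize(z["im"][150:225,205:280],(380,380),interpolation=2);b=cv2.resize(z["im"][145:220,305:380],(380,380),interpolation=2)
        save("crop.png",np.hstack([a,b]))
```

```text
top hub 79 [ 563.4 -216.    68.7] [ 563.6 -217.3   69.5] [32.2 31.8 13.2] [66.2 68.7 71.9]
top boss 78 [519.5 147.2 144.1] [519.5 147.1 143.2] [42.7 42.8 15.1] [140.8 144.3 146.9]
top bigboss 213 [483.9 595.5 178.3] [485.6 594.  171.6] [54.8 53.7 40. ] [160.7 183.5 187.8]
top plate 863 [517.8 146.3  50.8] [520.2 147.9  51.5] [151.8 134.2  16.3] [47.3 50.8 54.3]
top bigplate 1526 [480.6 584.8  67.6] [486.9 591.   82. ] [190.8 165.9  55.8] [62.  65.7 70.3]
scene hub 100 [ 565.2 -221.9   69.1] [ 563.3 -221.5   67.3] [35.8 32.9 13.6] [63.6 69.9 72.5]
scene boss 89 [520.3 141.9 142.1] [519.2 143.6 141.7] [42.9 44.6 13.3] [136.5 143.2 146.5]
scene bigboss 116 [489.8 590.4 175.5] [485.1 593.3 170.4] [55.  52.1 38.7] [157.2 177.8 187.2]
scene plate 532 [546.6 132.   53.9] [520.3 143.3  57.8] [151.1 135.6  33.3] [49.6 52.1 63.4]
scene bigplate 657 [510.2 564.9  75. ] [486.2 590.4  79.9] [191.2 172.2  59.8] [ 63.9  67.5 101.3]
```

View pics/crop.png

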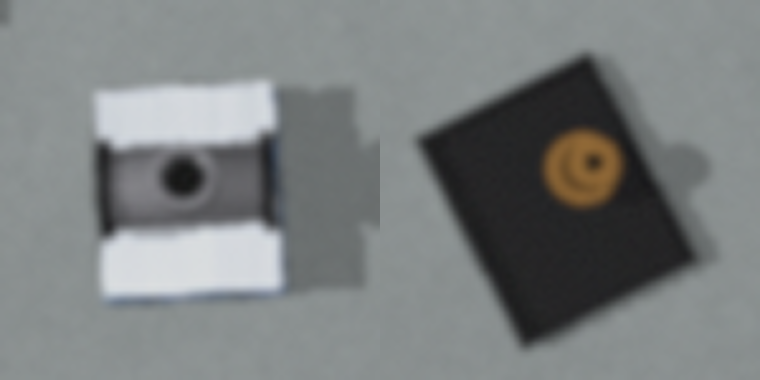

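The crop confirms the choice. At left is a grey valve on the blue/white nest with a 43 mm boss at z≈144. At right is the bronze bushing with a 33 mm hub at z≈69. I'll move over the tray and look with the wrist camera.

Request:
play_rows(steps=[{"delta_pos": [-3, -3.5, -1], "yaw": 0, "jaw": 100}, {"delta_pos": [-6, -7, -2], "yaw": 0, "jaw": 100}, {"delta_pos": [-9, -10.5, -3], "yaw": 0, "jaw": 100}, {"delta_pos": [-12, -14, -4], "yaw": 0, "jaw": 100}, {"delta_pos": [-15, -17.5, -4], "yaw": 0, "jaw": 100}, {"delta_pos": [-18, -21, -4], "yaw": 0, "jaw": 100}, {"delta_pos": [-21, -24.5, -4], "yaw": 0, "jaw": 100}, {"delta_pos": [-24, -28, -4], "yaw": 0, "jaw": 100}])

```text
clock: 1.7
eef_pos: [314.2, 278.1, 242.4]
tcp_rot: [3.141, 0.001, 2.907]
contact_force: [0.6, 0.2, -0.1]
opening: 0.995
grasp_force: 0.0
```

Request:
play_rows(steps=[{"delta_pos": [-3, -3.5, 0], "yaw": 0, "jaw": 100}, {"delta_pos": [-6, -7, 0], "yaw": 0, "jaw": 100}, {"delta_pos": [-9, -10.5, 0], "yaw": 0, "jaw": 100}, {"delta_pos": [-12, -14, 0], "yaw": 0, "jaw": 100}, {"delta_pos": [-15, -17.5, 0], "yaw": 0, "jaw": 100}, {"delta_pos": [-18, -21, 0], "yaw": 0, "jaw": 100}, {"delta_pos": [-21, -24.5, 0], "yaw": 0, "jaw": 100}, {"delta_pos": [-24, -28, 0], "yaw": 0, "jaw": 100}])

```text
clock: 2.5
eef_pos: [482.6, -50.5, 242.4]
tcp_rot: [3.141, 0.001, 2.906]
contact_force: [0.4, 1.5, -0.0]
opening: 1.0
grasp_force: 0.0
```

Request:
play_rows(steps=[{"delta_pos": [-3, -3.5, 0], "yaw": 0, "jaw": 100}, {"delta_pos": [-6, -7, 0], "yaw": 0, "jaw": 100}, {"delta_pos": [-9, -10.5, 0], "yaw": 0, "jaw": 100}, {"delta_pos": [-11, -13.5, 1], "yaw": 0, "jaw": 100}, {"delta_pos": [-11.7, -14.4, 2], "yaw": 0, "jaw": 100}, {"delta_pos": [-11.7, -14.4, 3], "yaw": 0, "jaw": 100}, {"delta_pos": [-11.7, -14.4, 4], "yaw": 0, "jaw": 100}, {"delta_pos": [-11.7, -14.4, 4], "yaw": 0, "jaw": 100}])

```text
clock: 3.3
eef_pos: [560.8, -213.9, 200.4]
tcp_rot: [3.141, -0.003, 2.908]
contact_force: [-0.9, -0.3, 0.0]
opening: 1.004
grasp_force: 0.0
```

```bash
cat > look.py <<'E'
from h import *
import sys
def look(name,png,x0,y0,zt,rad):
    """circle on plane z=zt near (x0,y0): from depth and from edges"""
    s=r.sense();c=vision.calibration("wrist");im,d=vision.grab_frame("wrist");np.savez("w",im=im,d=d)
    X=cloud(c,d);m=(np.hypot(X[...,0]-x0,X[...,1]-y0)<rad*1.8)&(abs(X[...,2]-zt)<6);p=X[m]
    print("tcp",np.round(s["eef_pos"],1),np.round(s["tcp_rot"],3))
    print("cam",np.round(c["extrinsics"],3).tolist())
    if len(p):
        (cx,cy),R=cv2.minEnclosingCircle(p[:,:2].astype(np.float32));print("depth",m.sum(),np.round(p.mean(0),1),"mid",np.round((p.min(0)+p.max(0))/2,1),"enc",round(cx,1),round(cy,1),round(R,1),"z",np.round(np.percentile(p[:,2],[10,50,90]),1))
    for o in vision.landmark_of("wrist",name): print(name,round(o["conf"],2),np.round(o["uv"],1),np.round(plane(c,o["uv"],zt),1))
    for o in vision.cut_out("wrist",name)[:2]:
        print("mask",round(o["conf"],2),o["uv"],o["region"].sum())
    save(png,cv2.resize(im,(800,600)))
E
python3 -c "
from look import *
look('bushing_center','w1.png',563,-218,70,17)"
```

```text
tcp [ 560.8 -213.9  200.4] [ 3.141e+00 -3.000e-03  2.908e+00]
cam [[0.232, 0.922, 0.31, 482.152], [0.973, -0.221, -0.073, -195.038], [0.001, 0.318, -0.948, 372.78], [0.0, 0.0, 0.0, 1.0]]
depth 723 [ 561.6 -218.9   70.3] mid [ 562.3 -219.    68.3] enc 562.5 -219.1 17.1 z [69.4 70.4 71.3]
bushing_center 0.6 [253.2 169. ] [ 552.2 -217.1   70. ]
mask 0.92 [254.5, 171.5] 1340
```

View pics/w1.png

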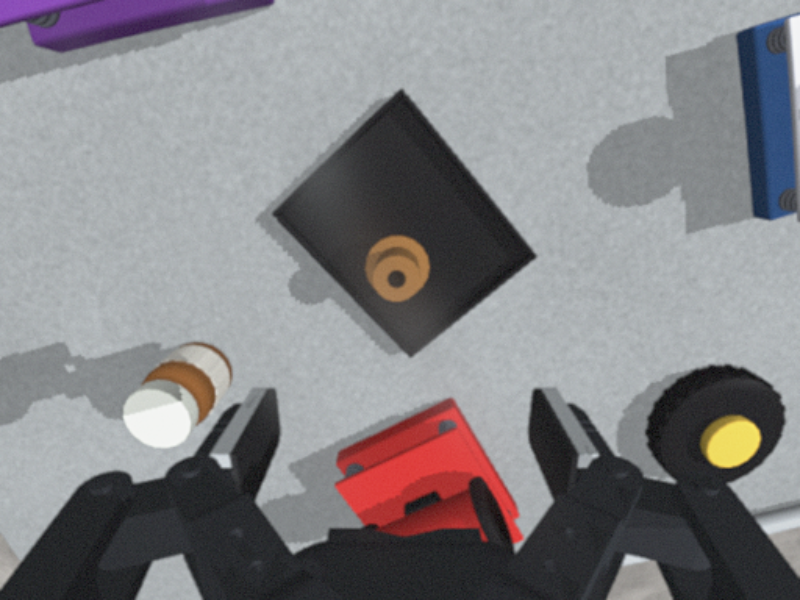

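Request:
play_rows(steps=[{"delta_pos": [-0.27, -0.46, 2.5], "yaw": 0, "jaw": 100}, {"delta_pos": [-0.27, -0.46, 5.5], "yaw": 0, "jaw": 100}, {"delta_pos": [-0.27, -0.46, 8.5], "yaw": 0, "jaw": 100}, {"delta_pos": [-0.27, -0.46, 11.5], "yaw": 0, "jaw": 100}, {"delta_pos": [-0.27, -0.46, 13.5], "yaw": 0, "jaw": 100}, {"delta_pos": [-0.27, -0.46, 15], "yaw": 0, "jaw": 100}, {"delta_pos": [-0.27, -0.46, 15.8], "yaw": 0, "jaw": 100}, {"delta_pos": [-0.27, -0.46, 15.8], "yaw": 0, "jaw": 100}])

```text
clock: 4.25
eef_pos: [563.7, -220.5, 43.8]
tcp_rot: [3.141, -0.001, 2.907]
contact_force: [-0.1, -0.3, -0.3]
opening: 1.003
grasp_force: 0.0
```

Request:
play_rows(steps=[{"delta_pos": [0, 0, 0], "yaw": 0, "jaw": 80}, {"delta_pos": [0, 0, 0], "yaw": 0, "jaw": 60}, {"delta_pos": [0, 0, 0], "yaw": 0, "jaw": 45}, {"delta_pos": [0, 0, 0], "yaw": 0, "jaw": 38}, {"delta_pos": [0, 0, 0], "yaw": 0, "jaw": 30}, {"delta_pos": [0, 0, 0], "yaw": 0, "jaw": 20}, {"delta_pos": [0, 0, 0], "yaw": 0, "jaw": 10}, {"delta_pos": [0, 0, 0], "yaw": 0, "jaw": 10}], grip_force=90)

```text
clock: 5.05
eef_pos: [563.8, -220.8, 44.1]
tcp_rot: [3.142, -0.0, 2.907]
contact_force: [-0.6, 0.2, 0.4]
opening: 0.105
grasp_force: 0.0
```

```bash
python3 -c "
from look import *
look('bushing_center','w2.png',563,-219,70,17)
im,d=vision.grab_frame('scene')
a=cv2.resize(np.load('w.npz')['im'],(533,400));b=cv2.resize(im[210:310,150:216],(264,400),interpolation=2)
save('w2.png',np.hstack([a,b]))"
```

```text
tcp [ 563.8 -220.8   44.1] [ 3.142 -0.     2.907]
cam [[0.233, 0.921, 0.312, 484.675], [0.972, -0.221, -0.074, -201.582], [0.001, 0.321, -0.947, 216.196], [0.0, 0.0, 0.0, 1.0]]
depth 1676 [ 557.3 -218.2   70.1] mid [ 562.  -219.1   70. ] enc 562.0 -219.5 17.1 z [68.9 70.3 71.2]
bushing_center 0.93 [257.6 216.3] [ 546.  -216.6   70. ]
bushing_center 0.33 [259.  213.8] [ 544.7 -215.5   70. ]
mask 0.72 [257.9, 216.6] 3740
```

View pics/w2.png

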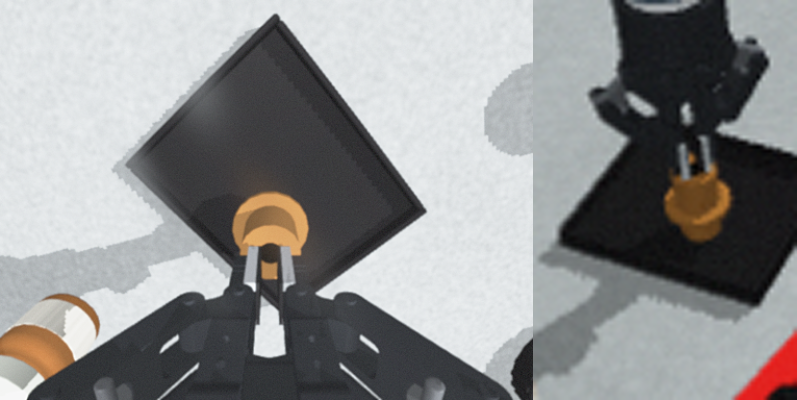

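The fingers closed to 8.5 mm without gripping, and the bushing has not moved. I'll measure where the fingertips really are.

Run:
```python
from h import *
z=np.load("w.npz");c=vision.calibration("wrist");X=cloud(c,z["d"]);im=z["im"]
for v in range(225,300,6):
    print(v,[ (u,*np.round(X[v,u]).astype(int),im[v,u].tolist()) for u in (240,246,258,270,276)])
im,d=vision.grab_frame("scene");c=vision.calibration("scene");Y=cloud(c,d)
print()
for v in range(236,262,2): print(v,[(u,*np.round(Y[v,u]).astype(int),im[v,u].tolist()) for u in (186,188,190,192,194)])
```

```text
225 [(240, np.int64(549), np.int64(-228), np.int64(70), [229, 175, 108]), (246, np.int64(550), np.int64(-224), np.int64(70), [226, 173, 108]), (258, np.int64(551), np.int64(-218), np.int64(70), [225, 173, 109]), (270, np.int64(552), np.int64(-211), np.int64(71), [222, 170, 106]), (276, np.int64(554), np.int64(-208), np.int64(70), [222, 170, 109])]
231 [(240, np.int64(552), np.int64(-228), np.int64(71), [228, 177, 108]), (246, np.int64(554), np.int64(-225), np.int64(70), [228, 175, 110]), (258, np.int64(555), np.int64(-218), np.int64(70), [227, 171, 106]), (270, np.int64(556), np.int64(-212), np.int64(71), [224, 171, 108]), (276, np.int64(557), np.int64(-208), np.int64(71), [221, 165, 104])]
237 [(240, np.int64(552), np.int64(-228), np.int64(78), [170, 175, 180]), (246, np.int64(553), np.int64(-225), np.int64(78), [175, 178, 184]), (258, np.int64(559), np.int64(-219), np.int64(70), [67, 55, 49]), (270, np.int64(556), np.int64(-212), np.int64(79), [165, 164, 167]), (276, np.int64(556), np.int64(-209), np.int64(79), [170, 171, 174])]
243 [(240, np.int64(552), np.int64(-227), np.int64(85
[... 7219 characters left out ...]
571), np.int64(-232), np.int64(61), [103, 69, 32]), (190, np.int64(-9223372036854775808), np.int64(-9223372036854775808), np.int64(-9223372036854775808), [106, 69, 28]), (192, np.int64(577), np.int64(-223), np.int64(59), [101, 66, 30]), (194, np.int64(579), np.int64(-217), np.int64(57), [99, 63, 28])]
260 [(186, np.int64(564), np.int64(-237), np.int64(50), [96, 61, 26]), (188, np.int64(569), np.int64(-232), np.int64(50), [100, 64, 27]), (190, np.int64(574), np.int64(-229), np.int64(52), [103, 68, 32]), (192, np.int64(577), np.int64(-223), np.int64(50), [102, 67, 30]), (194, np.int64(578), np.int64(-217), np.int64(47), [99, 66, 29])]<stdin>:7: RuntimeWarning: invalid value encountered in cast
```

The depth data put the nearly shut fingertips at z≈75, just above the hub top at 70, while the reported TCP z is 44. The real tips are therefore about 30 mm higher than reported. I'll reopen, go down about 29 mm more, re-centre and grip.

Request:
play_rows(steps=[{"delta_pos": [0, 0, 0], "yaw": 0, "jaw": 60}, {"delta_pos": [0, 0, 0], "yaw": 0, "jaw": 100}, {"delta_pos": [0, 0, 0], "yaw": 0, "jaw": 100}, {"delta_pos": [0.1, 0, 0], "yaw": 0, "jaw": 100}, {"delta_pos": [0.18, 0.11, 0.8], "yaw": 0, "jaw": 100}, {"delta_pos": [0.18, 0.11, 1.7], "yaw": 0, "jaw": 100}, {"delta_pos": [0.18, 0.11, 2.5], "yaw": 0, "jaw": 100}, {"delta_pos": [0.18, 0.11, 2.9], "yaw": 0, "jaw": 100}])

```text
clock: 6.1
eef_pos: [561.6, -219.0, 13.6]
tcp_rot: [3.141, -0.002, 2.907]
contact_force: [-0.7, -0.1, -1.4]
opening: 1.002
grasp_force: 0.0
```

Request:
play_rows(steps=[{"delta_pos": [0, 0, 0], "yaw": 0, "jaw": 80}, {"delta_pos": [0, 0, 0], "yaw": 0, "jaw": 60}, {"delta_pos": [0, 0, 0], "yaw": 0, "jaw": 50}, {"delta_pos": [0, 0, 0], "yaw": 0, "jaw": 42}, {"delta_pos": [0, 0, 0], "yaw": 0, "jaw": 35}, {"delta_pos": [0, 0, 0], "yaw": 0, "jaw": 30}, {"delta_pos": [0, 0, 0], "yaw": 0, "jaw": 20}, {"delta_pos": [0, 0, 0], "yaw": 0, "jaw": 10}], grip_force=90)

```text
clock: 6.9
eef_pos: [562.6, -219.6, 15.8]
tcp_rot: [-3.141, 0.001, 2.907]
contact_force: [-1.4, 0.2, 4.7]
opening: 0.371
grasp_force: 88.6
```

Request:
play_rows(steps=[{"delta_pos": [0, 0, -0.5], "yaw": 0, "jaw": 10}, {"delta_pos": [0, 0, -2], "yaw": 0, "jaw": 10}, {"delta_pos": [0, 0, -4.5], "yaw": 0, "jaw": 10}, {"delta_pos": [0, 0, -7.5], "yaw": 0, "jaw": 10}, {"delta_pos": [0, 0, -10.5], "yaw": 0, "jaw": 10}, {"delta_pos": [0, 0, -13.5], "yaw": 0, "jaw": 10}, {"delta_pos": [0, 0, -16], "yaw": 0, "jaw": 10}, {"delta_pos": [0, 0, -17.5], "yaw": 0, "jaw": 10}])

```text
clock: 7.7
eef_pos: [562.9, -219.5, 193.1]
tcp_rot: [-3.141, 0.003, 2.907]
contact_force: [0.3, -0.2, -3.8]
opening: 0.368
grasp_force: 89.6
```

Request:
play_rows(steps=[{"delta_pos": [0.5, 2, 0], "yaw": 0, "jaw": 10}, {"delta_pos": [1.3, 6, 0], "yaw": 0, "jaw": 10}, {"delta_pos": [2.2, 10.5, 0], "yaw": 0, "jaw": 10}, {"delta_pos": [3.1, 15, 0], "yaw": 0, "jaw": 10}, {"delta_pos": [4.1, 19.5, 0], "yaw": 0, "jaw": 10}, {"delta_pos": [5.1, 24, 0], "yaw": 0, "jaw": 10}, {"delta_pos": [6, 28, 0], "yaw": 0, "jaw": 10}, {"delta_pos": [6.8, 31.5, 0], "yaw": 0, "jaw": 10}])

```text
clock: 8.5
eef_pos: [568.7, 105.0, 190.0]
tcp_rot: [-3.142, -0.001, 2.907]
contact_force: [-0.2, -0.5, -4.6]
opening: 0.372
grasp_force: 90.1
```

Request:
play_rows(steps=[{"delta_pos": [0.4, 2.2, 0], "yaw": 0, "jaw": 10}, {"delta_pos": [0.7, 3.6, 0], "yaw": 0, "jaw": 10}, {"delta_pos": [0.8, 4.3, 0], "yaw": 0, "jaw": 10}, {"delta_pos": [0.8, 4.3, 0], "yaw": 0, "jaw": 10}, {"delta_pos": [0.8, 4.3, 0], "yaw": 0, "jaw": 10}, {"delta_pos": [0.8, 4.3, 0], "yaw": 0, "jaw": 10}, {"delta_pos": [0.8, 4.3, 0], "yaw": 0, "jaw": 10}, {"delta_pos": [0.8, 4.3, 0], "yaw": 0, "jaw": 10}])

```text
clock: 9.3
eef_pos: [571.8, 145.9, 190.1]
tcp_rot: [-3.142, 0.0, 2.906]
contact_force: [-0.1, -0.4, -4.0]
opening: 0.368
grasp_force: 90.2
```

```bash
python3 -c "
from look import *
look('bore_mouth','w3.png',519,147,145,22.5)
print(r.sense()['contact_force'])"
```

```text
tcp [571.8 145.9 190.1] [-3.142  0.     2.906]
cam [[0.234, 0.921, 0.312, 492.637], [0.972, -0.222, -0.075, 165.219], [0.001, 0.321, -0.947, 362.252], [0.0, 0.0, 0.0, 1.0]]
depth 1461 [517.9 145.3 144.9] mid [518.5 145.3 143.2] enc 518.5 145.1 22.4 z [143.8 145.1 146. ]
bore_mouth 0.84 [241.  139.8] [519.1 145.4 145. ]
mask 0.91 [246.4, 122.6] 17205
[ 0.62692825  0.72201951 -4.3970812 ]
```

View pics/w3.png

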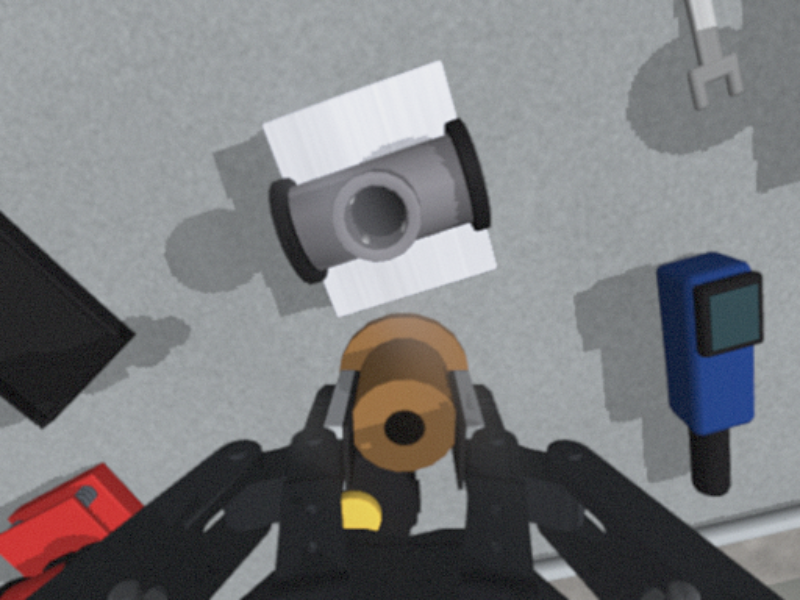

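Boss rim is at pixel (376,215) of 800, and the bushing is held upright at (403,425). Next I'll measure the held bushing with the same camera, so that calibration bias cancels.

Run:
```python
from h import *
from scipy.optimize import least_squares
z=np.load("w.npz");c=vision.calibration("wrist");X=cloud(c,z["d"]);im=z["im"].astype(int)
org=(im[...,0]-im[...,2]>40)&(np.hypot(X[...,0]-572,X[...,1]-146)<40)&(X[...,2]>170)
h=np.histogram(X[org][:,2],bins=np.arange(170,260,2));print([(int(b),int(n)) for n,b in zip(*h) if n>15])
zt=h[1][np.argmax(h[0])]+1
p=X[org&(abs(X[...,2]-zt)<5)]
for _ in range(3):
    A=np.c_[p[:,:2]-p[:,:2].mean(0),np.ones(len(p))];s=np.linalg.lstsq(A,p[:,2],rcond=None)[0];p=p[abs(A@s-p[:,2])<2.5]
print("top z, slopes",s,len(p),"mean",p.mean(0))
def ring(p,name,R):
    hull=cv2.convexHull(p[:,:2].astype(np.float32))[:,0]
    f=least_squares(lambda q:np.hypot(*(hull-q[:2]).T)-q[2],[*hull.mean(0),R],loss="soft_l1");print(name,np.round(f.x,2),cv2.minEnclosingCircle(hull))
ring(p,"hub",17)
b=X[(np.hypot(X[...,0]-518.7,X[...,1]-145.2)<27)&(abs(X[...,2]-145)<2.5)];ring(b,"boss",22.5)
i=b[np.hypot(b[:,0]-518.7,b[:,1]-145.2)<40];a=i[:,:2]-[518.7,145.2]
A=np.c_[a,np.ones(len(a))];print("rim plane",np.linalg.lstsq(A,i[:,2],rcond=None)[0])
sh=X[org&(X[...,2]<zt-25)];print("shoulder z",np.percentile(sh[:,2],[10,50,90]))
```

```text
[(210, 199), (212, 1131), (214, 36), (216, 23), (218, 21), (220, 33), (222, 39), (224, 49), (226, 60), (228, 73), (230, 75), (232, 94), (234, 93), (236, 106), (238, 104), (240, 115), (242, 486), (244, 2266)]
top z, slopes [ 4.67273616e-03 -7.00410275e-03  2.44511518e+02] 2768 mean [570.02262493 147.00167908 244.51342121]
hub [571.3  146.77  16.89] ((571.4177856445312, 146.4764404296875), 17.35572052001953)
boss [518.47 145.5   22.22] ((518.4935913085938, 145.48284912109375), 22.410001754760742)
rim plane [2.58411007e-03 1.02901639e-03 1.45039354e+02]
shoulder z [211.86041438 212.63034739 213.53963952]
```

Request:
play_rows(steps=[{"delta_pos": [1, -0.2, 0], "yaw": 0, "jaw": 10}, {"delta_pos": [2.5, -0.6, 0], "yaw": 0, "jaw": 10}, {"delta_pos": [4, -0.9, 0], "yaw": 0, "jaw": 10}, {"delta_pos": [5.12, -1.11, 0], "yaw": 0, "jaw": 10}, {"delta_pos": [5.12, -1.11, 1], "yaw": 0, "jaw": 10}, {"delta_pos": [5.12, -1.11, 2.1], "yaw": 0, "jaw": 10}, {"delta_pos": [5.12, -1.11, 2.9], "yaw": 0, "jaw": 10}, {"delta_pos": [5.12, -1.11, 2.9], "yaw": 0, "jaw": 10}])

```text
clock: 10.25
eef_pos: [518.6, 147.3, 159.2]
tcp_rot: [-3.14, -0.002, 2.907]
contact_force: [0.1, 0.2, -3.9]
opening: 0.367
grasp_force: 90.1
```

```bash
cat > chk.py <<'E'
from h import *
from scipy.optimize import least_squares
s=r.sense();c=vision.calibration("wrist");img,d=vision.grab_frame("wrist");X=cloud(c,d);im=img.astype(int)
print(np.round(s["eef_pos"],2),np.round(s["tcp_rot"],3),np.round(s["contact_force"],1),np.round(s["wrist_torque"],2),s["grasp_force"])
org=(im[...,0]-im[...,2]>40)&(np.hypot(X[...,0]-519,X[...,1]-146)<40)&(X[...,2]>130)
h=np.histogram(X[org][:,2],bins=np.arange(130,260,2));zt=h[1][np.argmax(h[0])]+1
p=X[org&(abs(X[...,2]-zt)<5)]
for _ in range(3):
    A=np.c_[p[:,:2]-p[:,:2].mean(0),np.ones(len(p))];q=np.linalg.lstsq(A,p[:,2],rcond=None)[0];p=p[abs(A@q-p[:,2])<2.5]
hull=cv2.convexHull(p[:,:2].astype(np.float32))[:,0]
f=least_squares(lambda q:np.hypot(*(hull-q[:2]).T)-q[2],[*hull.mean(0),17],loss="soft_l1")
print("hub",np.round(f.x,2),"top",round(q[2],1),"nose",round(q[2]-65,1),"slopes",np.round(q[:2],3),len(p))
sh=X[org&(X[...,2]<zt-29)&(X[...,2]>zt-36)];print("shoulder top",len(sh),np.median(sh[:,2]) if len(sh) else 0)
E
python3 chk.py
```

```text
[518.6  147.32 159.19] [-3.140e+00 -2.000e-03  2.907e+00] [ 0.1  0.2 -3.9] [ 0.01 -0.   -0.05] 90.14457821846008
hub [518.24 147.93  16.86] top 213.6 nose 148.6 slopes [ 0.    -0.006] 2733
shoulder top 1408 181.75052520355246
```

A sign slip left it 2.4 mm off in y. I'll correct that and enter gently.

Request:
play_rows(steps=[{"delta_pos": [-0.08, -0.23, 0], "yaw": 0, "jaw": 10}, {"delta_pos": [-0.08, -0.23, 0], "yaw": 0, "jaw": 10}, {"delta_pos": [-0.08, -0.23, 0.2], "yaw": 0, "jaw": 10}, {"delta_pos": [-0.08, -0.23, 0.35], "yaw": 0, "jaw": 10}, {"delta_pos": [-0.08, -0.23, 0.5], "yaw": 0, "jaw": 10}, {"delta_pos": [-0.08, -0.23, 0.6], "yaw": 0, "jaw": 10}, {"delta_pos": [-0.08, -0.23, 0.7], "yaw": 0, "jaw": 10}, {"delta_pos": [-0.08, -0.23, 0.7], "yaw": 0, "jaw": 10}])

```text
clock: 11.1
eef_pos: [519.4, 145.2, 153.9]
tcp_rot: [-3.141, -0.0, 2.907]
contact_force: [-0.2, 0.8, -5.2]
opening: 0.366
grasp_force: 90.1
```

```bash
python3 chk.py
```

```text
[519.43 145.24 153.91] [-3.141 -0.     2.907] [-0.2  0.8 -5.2] [-0.03 -0.02  0.  ] 90.14511823654175
hub [519.05 145.7   16.88] top 208.3 nose 143.3 slopes [ 0.004 -0.005] 2738
shoulder top 1438 176.46533191535198
```

Request:
play_rows(steps=[{"delta_pos": [0.03, 0, 0.1], "yaw": 0, "jaw": 10}, {"delta_pos": [0.05, 0, 0.2], "yaw": 0, "jaw": 10}, {"delta_pos": [0.05, 0, 0.3], "yaw": 0, "jaw": 10}, {"delta_pos": [0.05, 0, 0.4], "yaw": 0, "jaw": 10}, {"delta_pos": [0.05, 0, 0.5], "yaw": 0, "jaw": 10}, {"delta_pos": [0.05, 0, 0.6], "yaw": 0, "jaw": 10}, {"delta_pos": [0.05, 0, 0.7], "yaw": 0, "jaw": 10}, {"delta_pos": [0.05, 0, 0.7], "yaw": 0, "jaw": 10}])

```text
clock: 11.95
eef_pos: [519.0, 145.3, 146.9]
tcp_rot: [-3.141, -0.0, 2.907]
contact_force: [-1.0, -1.1, -5.1]
opening: 0.369
grasp_force: 90.1
```

```bash
python3 chk.py
```

```text
[519.02 145.28 146.93] [-3.141 -0.     2.907] [-1.  -1.1 -5.1] [-0.18 -0.05 -0.  ] 90.06116509437561
hub [518.52 145.79  16.76] top 201.3 nose 136.3 slopes [ 0.004 -0.007] 2735
shoulder top 1423 169.3996371369588
```

Request:
play_rows(steps=[{"delta_pos": [0, 0, 0.15], "yaw": 0, "jaw": 10}, {"delta_pos": [0, 0, 0.3], "yaw": 0, "jaw": 10}, {"delta_pos": [0, 0, 0.5], "yaw": 0, "jaw": 10}, {"delta_pos": [0, 0, 0.7], "yaw": 0, "jaw": 10}, {"delta_pos": [0, 0, 0.9], "yaw": 0, "jaw": 10}, {"delta_pos": [0, 0, 1.1], "yaw": 0, "jaw": 10}, {"delta_pos": [0, 0, 1.2], "yaw": 0, "jaw": 10}, {"delta_pos": [0, 0, 1.2], "yaw": 0, "jaw": 10}])

```text
clock: 12.8
eef_pos: [519.5, 145.2, 136.0]
tcp_rot: [3.142, 0.001, 2.907]
contact_force: [-2.8, -4.8, 10.4]
opening: 0.37
grasp_force: 91.1
```

```bash
python3 chk.py
```

```text
[519.49 145.17 135.97] [3.142e+00 1.000e-03 2.907e+00] [-2.8 -4.8 10.4] [-0.81  0.73 -0.02] 91.11888885498047
hub [519.12 145.6   16.88] top 190.4 nose 125.4 slopes [ 0.    -0.007] 2744
shoulder top 1453 158.61380646835136
```

Request:
play_rows(steps=[{"delta_pos": [0.01, -0.02, 0.15], "yaw": 0, "jaw": 10}, {"delta_pos": [0.02, -0.04, 0.3], "yaw": 0, "jaw": 10}, {"delta_pos": [0.02, -0.04, 0.5], "yaw": 0, "jaw": 10}, {"delta_pos": [0.02, -0.04, 0.7], "yaw": 0, "jaw": 10}, {"delta_pos": [0.02, -0.04, 0.85], "yaw": 0, "jaw": 10}, {"delta_pos": [0.02, -0.04, 1.0], "yaw": 0, "jaw": 10}, {"delta_pos": [0.02, -0.04, 1.1], "yaw": 0, "jaw": 10}, {"delta_pos": [0.02, -0.04, 1.1], "yaw": 0, "jaw": 10}])

```text
clock: 13.65
eef_pos: [519.4, 145.1, 125.1]
tcp_rot: [3.141, 0.001, 2.907]
contact_force: [-2.7, -4.3, 11.0]
opening: 0.366
grasp_force: 91.2
```

```bash
python3 chk.py
```

```text
[519.44 145.11 125.14] [3.141e+00 1.000e-03 2.907e+00] [-2.7 -4.3 11. ] [-0.59  0.61 -0.04] 91.2064254283905
hub [519.03 145.55  16.97] top 179.6 nose 114.6 slopes [ 0.    -0.004] 2736
shoulder top 1428 147.7026348262125
```

Request:
play_rows(steps=[{"delta_pos": [0, 0, 0.1], "yaw": 0, "jaw": 10}, {"delta_pos": [0, 0, 0.2], "yaw": 0, "jaw": 10}, {"delta_pos": [0, 0, 0.3], "yaw": 0, "jaw": 10}, {"delta_pos": [0, 0, 0.38], "yaw": 0, "jaw": 10}, {"delta_pos": [0, 0, 0.46], "yaw": 0, "jaw": 10}, {"delta_pos": [0, 0, 0.53], "yaw": 0, "jaw": 10}, {"delta_pos": [0, 0, 0.6], "yaw": 0, "jaw": 10}, {"delta_pos": [0, 0, 0.6], "yaw": 0, "jaw": 10}])

```text
clock: 14.5
eef_pos: [519.5, 145.1, 119.7]
tcp_rot: [3.141, 0.001, 2.907]
contact_force: [-6.4, -4.3, 17.2]
opening: 0.368
grasp_force: 92.0
```

```bash
python3 chk.py
```

```text
[519.46 145.1  119.66] [3.141e+00 1.000e-03 2.907e+00] [-6.4 -4.3 17.2] [-0.55  0.9   0.04] 92.04371094703674
hub [518.9  145.65  16.87] top 174.2 nose 109.2 slopes [ 0.002 -0.004] 2733
shoulder top 1456 142.31534494232739
```

Request:
play_rows(steps=[{"delta_pos": [0.02, -0.02, 0.05], "yaw": 0, "jaw": 10}, {"delta_pos": [0.04, -0.03, 0.1], "yaw": 0, "jaw": 10}, {"delta_pos": [0.04, -0.03, 0.12], "yaw": 0, "jaw": 10}, {"delta_pos": [0.04, -0.03, 0.12], "yaw": 0, "jaw": 10}, {"delta_pos": [0.04, -0.03, 0.12], "yaw": 0, "jaw": 10}, {"delta_pos": [0.04, -0.03, 0], "yaw": 0, "jaw": 10}, {"delta_pos": [0.04, -0.03, -0.15], "yaw": 0, "jaw": 10}, {"delta_pos": [0.04, -0.03, -0.3], "yaw": 0, "jaw": 10}])

```text
clock: 15.35
eef_pos: [519.4, 145.1, 122.5]
tcp_rot: [3.14, 0.002, 2.907]
contact_force: [-2.5, -2.8, 8.4]
opening: 0.367
grasp_force: 91.7
```

```bash
python3 chk.py
```

```text
[519.4  145.07 122.52] [3.140e+00 2.000e-03 2.907e+00] [-2.5 -2.8  8.4] [-0.41  0.37 -0.  ] 91.66654586791992
hub [518.89 145.5   16.84] top 177.0 nose 112.0 slopes [ 0.004 -0.003] 2726
shoulder top 1435 145.12268610126898
```

The shoulder is home: rise and force match the spring rate (9 N over 2.9 mm), and its height agrees with the sunk rim. Now I'll ease off the rest of the load and open the gripper.

Request:
play_rows(steps=[{"delta_pos": [0, 0, -0.1], "yaw": 0, "jaw": 10}, {"delta_pos": [0, 0, -0.2], "yaw": 0, "jaw": 10}, {"delta_pos": [0, 0, -0.3], "yaw": 0, "jaw": 10}, {"delta_pos": [0, 0, -0.3], "yaw": 0, "jaw": 10}, {"delta_pos": [0, 0, -0.3], "yaw": 0, "jaw": 36}, {"delta_pos": [0, 0, -0.3], "yaw": 0, "jaw": 45}, {"delta_pos": [0, 0, -0.3], "yaw": 0, "jaw": 70}, {"delta_pos": [0, 0, -0.3], "yaw": 0, "jaw": 100}])

```text
clock: 16.2
eef_pos: [517.8, 144.8, 123.6]
tcp_rot: [-3.141, -0.001, 2.907]
contact_force: [-0.1, -0.5, -0.4]
opening: 0.775
grasp_force: 0.0
```

Request:
play_rows(steps=[{"delta_pos": [0, 0, 0], "yaw": 0, "jaw": 100}, {"delta_pos": [0, 0, -0.5], "yaw": 0, "jaw": 100}, {"delta_pos": [0, 0, -2], "yaw": 0, "jaw": 100}, {"delta_pos": [0, 0, -4], "yaw": 0, "jaw": 100}, {"delta_pos": [0, 0, -6], "yaw": 0, "jaw": 100}, {"delta_pos": [0, 0, -8], "yaw": 0, "jaw": 100}, {"delta_pos": [0, 0, -9], "yaw": 0, "jaw": 100}, {"delta_pos": [0, 0, -9], "yaw": 0, "jaw": 100}])

```text
clock: 17.0
eef_pos: [519.2, 145.1, 215.5]
tcp_rot: [3.14, 0.002, 2.907]
contact_force: [0.9, 0.3, -0.4]
opening: 1.002
grasp_force: 0.0
```

```bash
python3 chk.py; python3 -c "
from h import *
im,d=vision.grab_frame('scene');im2,_=vision.grab_frame('wrist')
save('end.png',np.hstack([cv2.resize(im[130:230,210:310],(400,400),interpolation=2),cv2.resize(im2,(400,400))]))"
```

```text
[519.16 145.1  215.55] [3.140e+00 2.000e-03 2.907e+00] [ 0.9  0.3 -0.4] [ 0.01 -0.02 -0.  ] 0.0
hub [518.78 145.6   16.62] top 181.0 nose 116.0 slopes [ 0.002 -0.006] 1120
shoulder top 764 149.05327914052197
```

View pics/end.png

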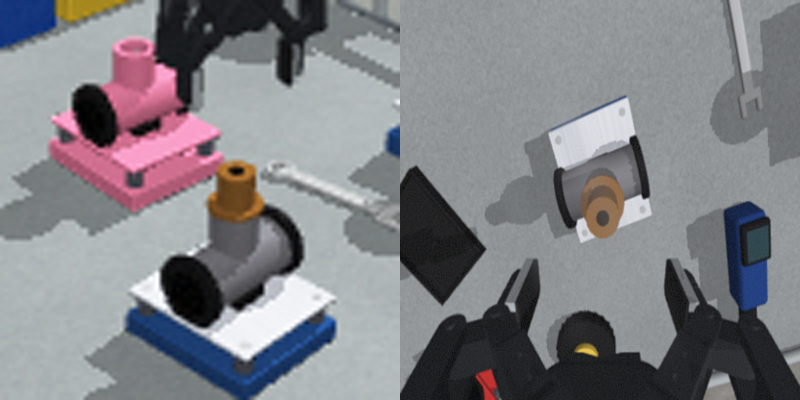

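The picture shows the bushing seated square on the boss. Its shoulder is at z≈144.0, equal to the rim's 145 less 1 mm of sink, and the gripper is clear.

```bash
python3 -c "
from rig import r
print(r.sign_off())"
```

```text
the job is handed in; nothing more can be done
None
```

The bushing is pressed home in the grey valve's boss on the smaller blue nest: shoulder flush with the rim by the depth camera, plate sprung back, gripper clear. I handed the job in at about 17 s, and sign-off gave no verdict.

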